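# Open the combination padlock in the jig and hold it up

### The arm

A 6-joint arm with a two-finger parallel gripper is mounted at the origin on the work surface. World frame = base frame: x ahead of the robot, y to its left, z up, the work surface at z = 0. Lengths are in mm, angles in rad, forces in N, time in s.
With the tool pointing down it reaches from about 375 to 750 mm from the base axis. Payload 9 kg.
Tool frame: the origin (TCP) lies midway between the tips of the shut fingers; the grasp point (between the pads) lies 19 mm behind it; x points along the fingers, y is the direction in which the jaws open and shut, and the axes are right-handed (so a half turn about x gives the same grasp; the last joint's range is limited). The gripper opens to 85 mm and grips with 20 to 120 N. Pads are 22 mm wide; open, the fingers measure 114 mm over their backs; the gripper's body (76 mm by 85 mm) begins 54 mm behind the grasp point. The pads swing forward as they close: fully open they stand 13 mm farther back than shut.
Start: joints at [1.083, 0.104, 0.097, 1.564, 0, 1.353], TCP at [159.927, 578.325, 231.331] pointing down, gripper open.
Joint ranges: [-2.99, 2.99], [-0.84, 1.86], [-1.1, 1.16], [-1.84, 2.11], [-1.51, 1.56], [-3.14, 3.14]. Speed limits (rad/s): [2.22, 2.22, 2.57, 3.14, 3.14, 3.14].

### API

Orientations are given as a unit quaternion [x, y, z, w].
In Python, from cell import ctrl, optics gives the robot as it stands.
- The arm moves only by the tool play_rows, never from a script. Its argument "targets" is a list that holds one entry, the list of rows, each a list of 7 numbers: the closure, from 0 (fully open) to 1 (shut), then the shift along the tool's x, y, z in mm, then the turn, a rotation vector about the tool's x, y, z in rad. A call has exactly 10 rows; each row shifts and turns the commanded pose from where the row before left it, along the tool's axes as they then stand; what a row does not reach is not made up. A row lasts 1/8 s, in which the tool goes at most 62.5 mm and 10.7 degrees, less where a joint would pass 70% of its speed; a pose out of reach is approached as far as the arm can. A call is refused whole if a number of a shift passes 62.5 or a number of a turn 0.188, either way. A call with a gripper value outside its range is refused whole. The fingers move at their own pace and stop on an object; "grip_force" is the grip in N (left out, the last holds). Time passes only in rows, so rows that do not move let the fingers close, or fill a call up. It gives the time, the measured TCP pose, the force and the opening at its end, in the units of the state.
- ctrl.sense(): the state, without advancing time (a new reading comes with each control period).
- optics.capture(name): name is "scene" or "top" or "wrist"; returns a dict with "color" (480x640x3 uint8, blue, green, red), "fx", "fy", "cx", "cy" (pixels), "dist" ([k1, k2, p1, p2, k3] as OpenCV has them; the pictures are not rectified), "R" (3x3) and "t" (3): a world point X has camera coordinates R X + t. Camera axes: x right, y down, z forward; pixel columns grow to the right and rows downward; lengths in mm; the calibration is good to about 2 mm. A picture is of the moment at which its call begins. There is no depth.
- ctrl.hand_in(): hands the job in, once; it reports no verdict.
The state is a dict: "time_s": time; "qpos": joint angles; "joint_velocities": joint speeds; "joint_torque": joint torques, N m; "ee_pos": TCP position; "tcp_rot": TCP orientation; "force": force on the tool from outside, world axes, zero at the start; "ft_torque": the same for the moment, N m; "width": finger opening in mm.
Only numpy, scipy, OpenCV 4.12 (cv2) and the standard library are available. Lean on these libraries where they do the work, as an engineer would, in place of code of your own. Each camera call takes 0.05 s, during which the arm holds its last target. There are 200 camera calls.

### The job

Push the loose combination padlock along the jig plate until it sits fully home and square against both stops, the low front bar and the side rail, with its shackle over the bar. Leave it seated there while you turn its dial clockwise until the dial rests in the click where its pointer ridge points straight at the shackle, then pull the shackle out as far as it goes. Lift the opened lock and finish while still holding it up in the air, more than 12 cm above the bench and at rest, with everything else left where it lay.

Things in the scene. Friction and masses are not known exactly. Their poses are not given: they have to be found in the camera images.
- jig: Fixed steel jig on the bench, turned up to 26 degrees. Origin: on the bench top below where the seated lock's centre belongs; z up. Plate 6 mm thick, x -85 to 115, y -120 to 50 (mm, own frame). Two stops stand on it: a front bar and a side rail. The seated lock's origin is at (0, 0, 6), axes parallel to the jig's, shackle to -x over the bar.
- bar_face (a point): Middle of the top edge of the front bar's stop face: at (-32, 0, 17) mm in the jig's frame. The face looks to the jig's +x; the bar is 12 mm thick, runs along y from -35 to 35 and stands 11 mm above the plate.
- rail_face (a point): A point on the top edge of the side rail's stop face: at (18, 30, 28) mm in the jig's frame. The face looks to the jig's -y; the rail is 12 mm thick, runs along x from -32 to 68 and stands 22 mm above the plate.
- lock: Loose padlock, 0.37 kg (varies), flat on the jig plate, its centre 16 to 42 mm short of home in x and y, up to 17 degrees off square. Origin: centre of the underside of its metal body; z up. Body 64 (x) by 60 (y) by 32 mm high. Steel shackle out of its -x face; black round dial on its top, on the axis x = 4, y = 0 mm. Seated, its -x face is on the front bar and its +y face on the rail.
- dial (a joint): Dial angle, rad: 0 when the steel ridge on its top points to the lock's -x, straight at the shackle. Grows clockwise seen from above; starts at -1.5 to -0.6 (turn clockwise). Range -1.75 to 0.8. A spring pawl clicks every 0.349 rad (20 degrees), one click at 0; let go, it settles in the nearest click (0.1 N m to leave one). Only in the click at 0 can the shackle move.
- shackle (a joint): How far the shackle is pulled out, m: 0 locked, 0.018 fully open (end stop). It slides along the lock's -x with about 3 N of friction and stays where it is left.
- dial_grip (a point): Point on the dial's axis, 48 mm above the lock's underside; turns with the dial. The dial is a knurled knob 38 mm across, from 34 to 56 mm above the underside (the body's top is at 32 mm), with the 3 mm pointer ridge above.
- shackle_grip (a point): Midway between the shackle's straight legs, 20 mm above the lock's underside and 56 mm to -x of its centre while locked; moves with the shackle. The shackle is a level U of 8 mm steel rod, 42 mm wide over the legs (26 mm between them); the bow ends 20 mm beyond this point, the straight legs 2 mm beyond.
- knife: Bystander: kitchen knife lying beyond the side rail, about 250 mm long, 18 mm thick.
- whetstone: Bystander: grey stone 50 by 150 by 25 mm, lying beyond the jig's +x edge.
- hasp: Bystander: slotted steel hasp plate 75 by 40 mm and 15 mm high at its hinge, on the bench by the jig's -y edge.
- hex_key: Bystander: L-shaped hex key 75 by 20 mm, 6 mm thick, lying on the jig plate's corner at +x, -y.
- wrench: Bystander: flat wrench on the bench off the jig's -y edge.
- tin: Bystander: round tin 60 mm across, 60 mm high, off the jig's +x, +y corner.
- hammer: Bystander: hammer lying on the bench to the robot's left.

How it is judged (in metres and radians):
On the way, in this order (a step that is already met when the one before it is completed fails the run):
1. the lock sits home and square against both stops, dial not yet turned to the shackle (x of lock in the frame of jig between -0.003 and 0.003 m and y of lock in the frame of jig between -0.003 and 0.003 m and z of lock in the frame of jig below 0.009 m and angle between the x axis of lock and the x axis of jig, either way round below 0.06 rad and value of joint dial below -0.2 rad), for 0.2 s.
2. the dial is in the click at the shackle, the lock still in the stops (within 6 mm), the shackle still in (value of joint dial between -0.12 and 0.12 rad and x of lock in the frame of jig below 0.006 m and y of lock in the frame of jig above -0.006 m and z of lock in the frame of jig below 0.01 m and value of joint shackle below 0.004 m), for 0.2 s.
3. the shackle is pulled out (value of joint shackle above 0.0145 m), for 0.2 s.
At the end, for the whole second after the job is handed in: The shackle is at least 14.5 mm out, the lock is held by the fingers with body, dial and shackle more than 12 cm above the bench, it is at rest (under 5 cm/s) and touches nothing of the jig; the bystanders lie within 20 mm of where they were (value of joint shackle above 0.0145 m and height (world z) of each of lock, dial_grip, shackle_grip above 0.12 m and contact force between the fingers and lock above 1 N and linear speed of lock below 0.05 m/s and contact force between lock and jig below 0.1 N); the arm keeps its last pose, push and grip.
It fails at once if a bystander is moved by more than 20 mm (distance of any of knife, whetstone, hasp, hex_key, wrench, tin, hammer from where it was at the start of the episode above 0.02 m).
It also fails if it takes over 72 s, if anything falls off the work surface, if the arm or the gripper's body presses on something with over 40 N, if the wrist force passes 120 N, or if a joint passes its speed limit or range.

## Working session

There is one attempt and no reset: what is moved stays moved. The work goes in short steps, Python scripts to look and compute and a tool call to move; the robot and the scene stay as the last step left them, time stands still between calls to the robot, and variables do not carry over. Pictures are saved under pics/ and viewed, about 8 in all and at most 12, crops included, and the job is handed in when it is done.

Besides the shell and the picture viewer there is one more tool, called after "Call:" by a JSON object that holds its "name" and its "arguments", one argument or row to a line. play_rows: Moves the arm, as the interface text tells. Its arguments: {"type":"object","properties":{"targets":{"type":"array"},"grip_force":{"type":"number"}},"required":["targets"]}

```bash
mkdir -p pics; ls; python3 - <<'E'
from cell import ctrl, optics
import cv2,numpy as np
print(ctrl.sense())
for n in("scene","top"):
    c=optics.capture(n); cv2.imwrite(f"pics/{n}0.png",c["color"]); print(n,c["fx"],c["fy"],c["cx"],c["cy"],c["dist"],np.round(c["R"],3).tolist(),np.round(c["t"],1))
E
```

```text
pics
{'time_s': 0.0, 'qpos': array([ 1.08330216e+00,  1.04725763e-01,  9.64938029e-02,  1.56389041e+00,
       -4.95669188e-06,  1.35311119e+00]), 'joint_velocities': array([ 0.00042523,  0.00055438,  0.00049123,  0.00167679,  0.00257746,
       -0.00018205]), 'joint_torque': array([-8.33681443e-04, -5.56927979e+01,  5.03653049e+01,  1.69432838e-02,
       -2.29130319e-04,  3.38063295e-06]), 'ee_pos': array([159.75816187, 578.00719186, 230.52032675]), 'tcp_rot': array([ 0.09466221,  0.70084224, -0.09554339,  0.70052173]), 'force': array([ 0.44053259,  0.2175051 , -0.08124812]), 'ft_torque': array([-0.03219391, -0.03326348, -0.04756697]), 'width': 85.29150892078071}
scene 526.2458323970908 526.2458323970908 322.0265554173993 247.15041988642693 [-0.15394521  0.          0.          0.          0.        ] [[-0.858, 0.514, 0.016], [0.362, 0.626, -0.691], [-0.365, -0.587, -0.723]] [ 494.5 -221.  1401.4]
top 560.8202576505223 560.8202576505223 311.679698967316 251.30889571290942 [-0.01802896  0.          0.          0.          0.        ] [[-0.027, -1.0, 0.005], [-0.992, 0.026, -0.121], [0.121, -0.008, -0.993]] [ 67.1 617.3 996.5]
```

View pics/top0.png

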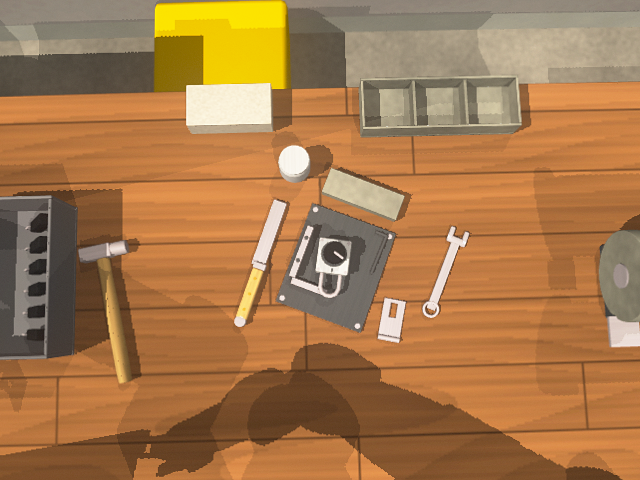

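View pics/scene0.png

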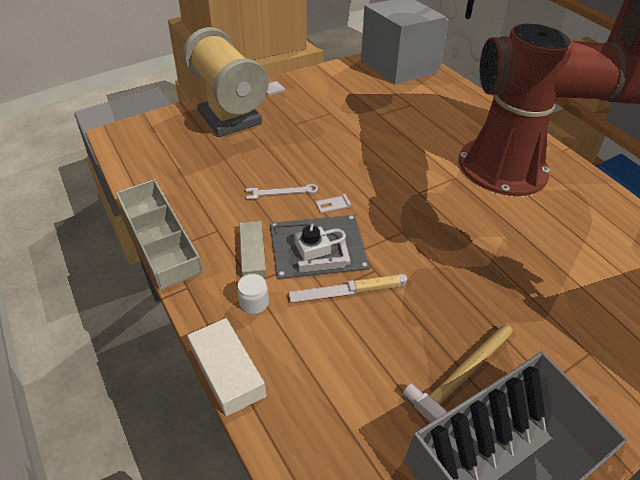

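The top view shows the jig plate with corners near (316,207), (393,235), (359,328) and (280,298). The lock is near (335,258), with its shackle pointing toward the robot at (330,285). The knife, tin, whetstone, hasp and wrench all lie around the plate. The scene view confirms this layout.

```bash
cat > h.py <<'E'
import cv2,numpy as np
from scipy.spatial.transform import Rotation as Ro
from cell import ctrl, optics
def K(c): return np.array([[c["fx"],0,c["cx"]],[0,c["fy"],c["cy"]],[0,0,1.]])
def ray(c,px,z):
    "pixels -> world points on the plane at height z"
    u=cv2.undistortPoints(np.float64(px).reshape(-1,1,2),K(c),np.float64(c["dist"])).reshape(-1,2)
    R=np.array(c["R"]);o=-R.T@np.array(c["t"]); d=np.c_[u,np.ones(len(u))]@R
    return o+d*((z-o[2])/d[:,2])[:,None]
def proj(c,X):
    return cv2.projectPoints(np.float64(X).reshape(-1,1,3),cv2.Rodrigues(np.array(c["R"]))[0],np.float64(c["t"]),K(c),np.float64(c["dist"]))[0].reshape(-1,2)
def tool():
    s=ctrl.sense(); return s,Ro.from_quat(s["tcp_rot"])
def go(target,yawjaw=None):
    "target TCP (world) -> total shift in the tool axes; and tool-x turn making the jaw axis (mod 180) have this yaw, tool straight down"
    s,r=tool(); print("shift tool",np.round(r.inv().apply(np.array(target)-s["ee_pos"]),1))
    j=r.apply([0,1,0]); print("jaw yaw deg",np.degrees(np.arctan2(j[1],j[0])).round(1),"q6",s["qpos"][5].round(3),"toolx",r.apply([1,0,0]).round(3))
E
python3 - <<'E'
from h import *
c=optics.capture("top")
print(ray(c,[(316,207),(393,235),(359,328),(280,298)],6).round(1))
print(ray(c,[(335,255)],62).round(1))
s,r=tool(); w=optics.capture("wrist"); R=np.array(w["R"]); o=-R.T@np.array(w["t"])
print("cam in tool",r.inv().apply(o-s["ee_pos"]).round(1),"axes in tool",r.inv().apply(R).round(2).tolist(),w["fx"],w["dist"])
go([500,0,250]); cv2.imwrite("pics/w0.png",w["color"])
E
```

```text
[[ 708.1   39.8    6. ]
 [ 649.9 -105.6    6. ]
 [ 475.9  -34.2    6. ]
 [ 535.8  112.3    6. ]]
[[608.1   9.1  62. ]]
cam in tool [-142.3    0.7  -65.8] axes in tool [[-0.0, 1.0, 0.0], [-0.26, -0.0, 0.96], [0.96, 0.0, 0.26]] 394.81847715881986 [-0.07820973  0.          0.          0.          0.        ]
shift tool [ -18.9 -466.5  482. ]
jaw yaw deg 74.5 q6 1.353 toolx [-0.    -0.001 -1.   ]
```

Call:
{"name": "play_rows", "arguments": {
  "targets": [
    [[0,4,-30,41,0,0,0],[0,4,-30,41,0,0,0],[0,4,-30,41,0,0,0],[0,4,-30,41,0,0,0],[0,4,-30,41,0,0,0],[0,4,-30,41,0,0,0],[0,4,-30,41,0,0,0],[0,4,-30,41,0,0,0],[0,4,-30,41,0,0,0],[0,4,-30,41,0,0,0]]
  ]
}}

```text
time_s: 1.45
ee_pos: [475.9, 178.4, 191.2]
tcp_rot: [0.095, 0.701, -0.095, 0.701]
force: [-1.1, 1.1, -0.0]
width: 85.1
```

Call:
{"name": "play_rows", "arguments": {
  "targets": [
    [[0,2,-30,40,0,0,0],[0,2,-30,40,0,0,0],[0,2,-30,40,0,0,0],[0,2,-20,25,0,0,0],[0,2,-12,13,0,0,0],[0,0,0,0,0,0,0],[0,0,0,0,0,0,0],[0,0,0,0,0,0,0],[0,0,0,0,0,0,0],[0,0,0,0,0,0,0]]
  ]
}}

```text
time_s: 2.7
ee_pos: [594.8, 20.6, 181.4]
tcp_rot: [0.095, 0.701, -0.095, 0.701]
force: [1.2, 0.7, -0.5]
width: 85.5
```

```bash
python3 - <<'E'
from h import *
go([595,20,180])
w=optics.capture("wrist"); cv2.imwrite("pics/w1.png",w["color"])
import pickle; pickle.dump(w,open("w1.pkl","wb"))
E
```

```text
shift tool [ 1.4 -0.5  0.4]
jaw yaw deg 74.6 q6 0.084 toolx [ 0.  0. -1.]
```

View pics/w1.png

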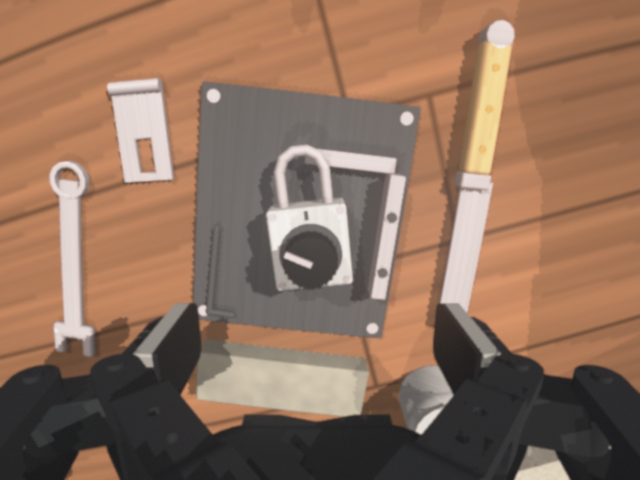

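The wrist view shows:
- Plate corners at (203,82), (420,107), (381,337) and (193,317).
- The lock top is the quad (266,213), (347,200), (354,287), (276,291), with the shackle pointing up.
- The dial is at (310,258), with its ridge pointing left toward (285,255).
- The rail is at (386,176)–(372,297) and the bar is on top.

```bash
python3 - <<'E'
from h import *
import pickle; w=pickle.load(open("w1.pkl","rb"))
P=ray(w,[(203,82),(420,107),(381,337),(193,317)],6)[:,:2]
print(P.round(1)); 
L=np.array([(-85,-120),(-85,50),(115,50),(115,-120.)])
A,B=P-P.mean(0),L-L.mean(0)
th=np.arctan2((B[:,0]*A[:,1]-B[:,1]*A[:,0]).sum(),(A*B).sum()); rot=lambda t:np.array([[np.cos(t),-np.sin(t)],[np.sin(t),np.cos(t)]])
o=P.mean(0)-rot(th)@L.mean(0); print("jig",o.round(1),np.degrees(th).round(2),"res",(P-o-L@rot(th).T).round(1).tolist())
Q=ray(w,[(266,213),(347,200),(354,287),(276,291)],38)[:,:2]
M=np.array([(-32,-30),(-32,30),(32,30),(32,-30.)]);A=Q-Q.mean(0)
tl=np.arctan2((M[:,0]*A[:,1]-M[:,1]*A[:,0]).sum(),(A*M).sum()); ol=Q.mean(0)
print("lock",ol.round(1),np.degrees(tl).round(2),"res",(Q-ol-M@rot(tl).T).round(1).tolist())
print("lock in jig",(rot(-th)@(ol-o)).round(1),np.degrees(tl-th).round(1))
d=ray(w,[(310,258),(285,255)],64)[:,:2]; dc=ol+rot(tl)@[4,0]; print("dial from lock",dc.round(1),"seen",d[0].round(1))
r_=d[1]-dc; print("ridge dir deg",np.degrees(np.arctan2(r_[1],r_[0])),"dial angle", np.degrees(tl)+180-np.degrees(np.arctan2(r_[1],r_[0])))
F=ray(w,[(386,176),(372,297)],28)[:,:2]; print("rail face in jig",((F-o)@rot(th)).round(1))
F=ray(w,[(325,164),(395,173)],17)[:,:2]; print("bar face in jig",((F-o)@rot(th)).round(1))
np.save("jig.npy",[*o,th]); go([*dc,110])
# masks for plate & lock
hsv=cv2.cvtColor(w["color"],cv2.COLOR_BGR2HSV); g=cv2.GaussianBlur(w["color"],(3,3),0)
roi=cv2.resize(w["color"][70:350,180:440],None,fx=3,fy=3,interpolation=cv2.INTER_CUBIC)[:,:780]; cv2.imwrite("pics/w1c.png",cv2.resize(roi,(557,600)))
E
```

```text
[[ 469.2  -33.8]
 [ 531.6  121.9]
 [ 715.1   48.2]
 [ 651.7 -108.3]]
jig [591.1  45.1] -21.99 res [[1.9, 0.5], [0.6, -1.4], [-1.3, -0.1], [-1.1, 1.0]]
lock [610.2  12.6] -9.66 res [[1.3, -0.1], [-2.2, 0.6], [1.9, -0.2], [-1.0, -0.3]]
lock in jig [ 29.8 -23. ] 12.3
dial from lock [614.1  11.9] seen [609.1  12.7]
ridge dir deg -127.50447426474601 dial angle 297.8478684431819
rail face in jig [[-29.9  26.7]
 [ 67.3  30.9]]
bar face in jig [[-32.6 -19.2]
 [-32.1  35.3]]
shift tool [71.4 -3.1 20.8]
jaw yaw deg 74.6 q6 0.084 toolx [ 0.  0. -1.]
```

View pics/w1c.png

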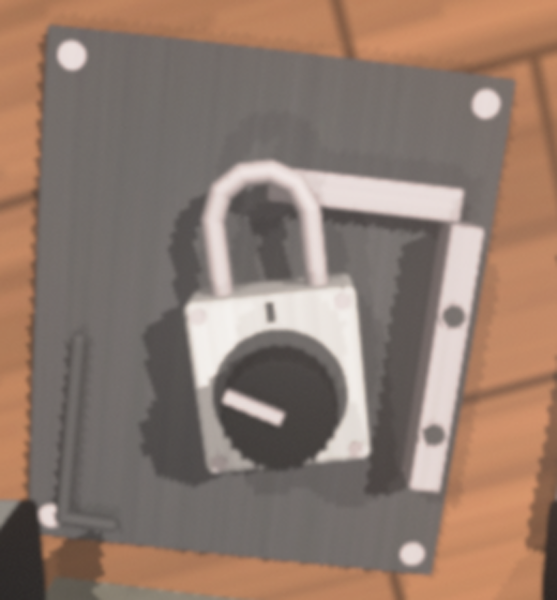

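The crop shows the ridge on a line from (225,396) to (284,420). The body edges lean about 7° left of vertical, so the ridge is about 61° short of the shackle and the dial starts at the −60° click. I'll go lower over the dial for one close look.

Call:
{"name": "play_rows", "arguments": {
  "targets": [
    [[0,9,-0.4,2.2,0,0,0],[0,9,-0.4,2.3,0,0,0],[0,9,-0.4,2.3,0,0,0],[0,9,-0.4,2.3,0,0,0],[0,9,-0.4,2.3,0,0,0],[0,9,-0.4,2.3,0,0,0],[0,9,-0.4,2.3,0,0,0],[0,8,-0.3,2.3,0,0,0],[0,0,0,0,0,0,0],[0,0,0,0,0,0,0]]
  ]
}}

```text
time_s: 4.0
ee_pos: [611.8, 12.3, 110.6]
tcp_rot: [0.095, 0.701, -0.095, 0.701]
force: [0.1, 0.3, 0.6]
width: 85.2
```

```bash
python3 - <<'E'
from h import *
import pickle
w=optics.capture("wrist"); pickle.dump(w,open("w2.pkl","wb"))
go([611,12,40])
h=cv2.cvtColor(w["color"],cv2.COLOR_BGR2GRAY); 
cv2.imwrite("pics/w2.png",cv2.resize(w["color"][60:420,120:560],None,fx=1.6,fy=1.6,interpolation=cv2.INTER_CUBIC))
print(proj(w,[[611.5,12.2,62]]))
E
```

```text
shift tool [70.7 -0.6 -0.8]
jaw yaw deg 74.5 q6 0.076 toolx [ 0.001 -0.    -1.   ]
[[314.64621068 268.28708877]]
```

View pics/w2.png

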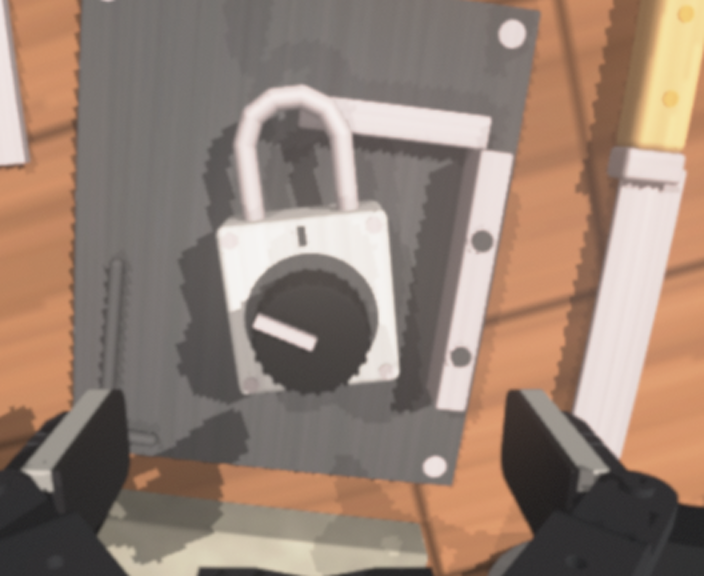

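The close view (crop, 1.6×) shows the knob disc centred at (311,331) and the ridge from (315,344) to (256,322). Body top corners are at (218,228), (385,205), (399,378) and (243,393). The rail face edge runs (484,152)–(437,408).

```bash
python3 - <<'E'
from h import *
import pickle; w=pickle.load(open("w2.pkl","rb"))
o0=np.load("jig.npy"); o,th=o0[:2],o0[2]
rot=lambda t:np.array([[np.cos(t),-np.sin(t)],[np.sin(t),np.cos(t)]])
px=lambda l:np.array(l)/1.6+[120,60]
Q=ray(w,px([(218,228),(385,205),(399,378),(243,393)]),38)[:,:2]
M=np.array([(-32,-30),(-32,30),(32,30),(32,-30.)]);A=Q-Q.mean(0)
tl=np.arctan2((M[:,0]*A[:,1]-M[:,1]*A[:,0]).sum(),(A*M).sum()); ol=Q.mean(0)
print("lock",ol.round(1),np.degrees(tl).round(2),"res",(Q-ol-M@rot(tl).T).round(1).tolist(),"dial",ol+rot(tl)@[4,0])
d=ray(w,px([(311,331)]),62)[0,:2]; print("dial seen",d)
print("dial in jig",((d-o)@rot(th)).round(1))
for n,l,z in(("rail",[(484,152),(437,408)],28),("bar front",[(400,134),(487,148)],17)):
    F=ray(w,px(l),z)[:,:2]; v=F[1]-F[0]; print(n,((F-o)@rot(th)).round(1).tolist(),np.degrees(np.arctan2(v[1],v[0])).round(1))
print("home dial", o+rot(th)@[4,0])
E
```

```text
lock [608.9  12.8] -8.93 res [[1.4, 1.1], [-0.2, -1.0], [-0.5, -1.2], [-0.7, 1.1]] dial [612.87923355  12.13727992]
dial seen [610.73110023  12.27076871]
dial in jig [ 30.5 -23.1]
rail [[-30.6, 31.0], [68.0, 30.5]] -22.3
bar front [[-33.1, 2.2], [-32.0, 34.8]] 66.1
home dial [594.79626862  43.57425731]
```

Call:
{"name": "play_rows", "arguments": {
  "targets": [
    [[0,12,0,0,0,0,0],[0,12,0,0,0,0,0],[0,12,0,0,0,0,0],[0,12,0,0,0,0,0],[0,12,0,0,0,0,0],[0,10,0,0,0,0,0],[0,0,0,0,0,0,0],[1,0,0,0,0,0,0],[1,0,0,0,0,0,0],[1,0,0,0,0,0,0]]
  ],
  "grip_force": 40
}}

```text
time_s: 5.3
ee_pos: [612.2, 12.1, 41.2]
tcp_rot: [0.095, 0.7, -0.095, 0.701]
force: [-1.3, 0.1, -0.5]
width: 36.8
```

Call:
{"name": "play_rows", "arguments": {
  "targets": [
    [[1,0,0,0,0,0,0],[1,0,0,0,0,0,0],[1,0,0,0,0,0,0],[1,0,0,0,0,0,0],[1,0,0,0,0,0,0],[1,0,0,0,0,0,0],[1,0,0,0,0,0,0],[1,0,0,0,0,0,0],[1,0,0,0,0,0,0],[1,0,0,0,0,0,0]]
  ]
}}

```text
time_s: 6.55
ee_pos: [612.2, 12.2, 41.1]
tcp_rot: [0.095, 0.7, -0.095, 0.701]
force: [-1.5, -0.3, 5.8]
width: 36.3
```

```bash
python3 - <<'E'
from h import *
s,r=tool(); print(s["force"],s["ft_torque"],s["width"],s["ee_pos"],s["qpos"])
E
```

```text
[-1.48393155 -0.27660006  5.80718636] [-0.11218695  0.19852301  0.02126418] 36.33402119918279 [612.22810054  12.17545528  41.07836679] [-1.93335641e-01  1.93170593e-01 -1.53141242e-01  1.22325991e+00
 -7.21709701e-05  7.65435438e-02]
```

Call:
{"name": "play_rows", "arguments": {
  "targets": [
    [[1,-0.6,0,0,0,0,0],[1,0,0,0,0.077,0,0],[1,0,0,0,0.077,0,0],[1,0,0,0,0.077,0,0],[1,0,0,0,0,0,0],[1,0,2.9,-4.4,0,0,0],[1,0,2.9,-4.4,0,0,0],[1,0,2.9,-4.4,0,0,0],[1,0,2.9,-4.4,0,0,0],[1,0,2.9,-4.4,0,0,0]]
  ]
}}

```text
time_s: 7.8
ee_pos: [599.4, 35.9, 41.1]
tcp_rot: [0.175, 0.685, -0.175, 0.685]
force: [1.7, -5.0, 4.4]
width: 36.6
```

```bash
python3 - <<'E'
from h import *
import pickle
s,r=tool(); print(s["force"],s["ft_torque"],s["width"],s["ee_pos"],s["qpos"][5]); go([595,43.6,41])
w=optics.capture("wrist"); pickle.dump(w,open("w3.pkl","wb"))
cv2.imwrite("pics/w3.png",cv2.resize(w["color"][40:400,120:560],None,fx=1.6,fy=1.6,interpolation=cv2.INTER_CUBIC))
E
```

```text
[ 1.74085903 -4.9586587   4.42498536] [-0.90313194 -0.49029128  0.04398968] 36.61984067895791 [599.41287639  35.85007312  41.1073879 ] 0.3429518051045994
shift tool [ 0.1  4.7 -7.6]
jaw yaw deg 61.3 q6 0.343 toolx [ 0.001 -0.    -1.   ]
```

View pics/w3.png

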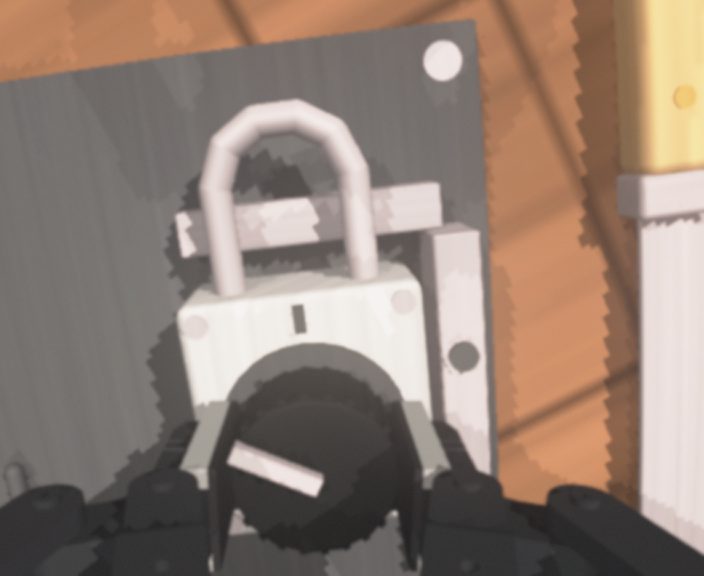

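The crop shows the lock nearly at the stops. Its front edge, (180,312)–(415,270), is about 3° short of parallel to the bar edge, (185,257)–(441,225). I'll turn 0.045 rad more clockwise and push toward the bar first.

Call:
{"name": "play_rows", "arguments": {
  "targets": [
    [[1,0,0,0,0.045,0,0],[1,0,-0.3,-1.8,0,0,0],[1,0,-0.3,-1.8,0,0,0],[1,0,-0.3,-1.8,0,0,0],[1,0,-0.2,-1,0,0,0],[1,0,-0.1,-0.8,0,0,0],[1,0,0,0,0,0,0],[1,0,0,0,0,0,0],[1,0,0,0,0,0,0],[1,0,0,0,0,0,0]]
  ]
}}

```text
time_s: 9.1
ee_pos: [592.7, 38.4, 41.1]
tcp_rot: [0.191, 0.681, -0.19, 0.681]
force: [4.0, -1.3, 5.3]
width: 36.7
```

```bash
cat >> h.py <<'E'
def rep():
    s,r=tool(); J=np.load("jig.npy"); z=Ro.from_rotvec([0,0,-J[2]])
    p=z.apply(s["ee_pos"]-[J[0],J[1],0]); f=z.apply(s["force"]); print("jig frame tcp",p.round(1),"F",f.round(1),"M",s["ft_torque"].round(2),"w",s["width"].round(1),"t",s["time_s"]); 
    print("jig x,y unit in tool y,z:",(z*r).inv().apply(np.eye(3)[:2])[:,1:].round(3).tolist(),"q6",s["qpos"][5].round(3))
E
python3 -c "
from h import *; rep()"
```

```text
Traceback (most recent call last):
  File "h.py", line 20, in rep
    p=z.apply(s["ee_pos"]-[J[0],J[1],0]); f=z.apply(s["force"]); print("jig frame tcp",p.round(1),"F",f.round(1),"M",s["ft_torque"].round(2),"w",s["width"].round(1),"t",s["time_s"]);
                                                                                                                                                 ^^^^^^^^^^^^^^^^
AttributeError: 'float' object has no attribute 'round'
```

Call:
{"name": "play_rows", "arguments": {
  "targets": [
    [[1,0,-0.1,-0.8,0,0,0],[1,0,-0.1,-0.7,0,0,0],[1,0,1.5,-0.2,0,0,0],[1,0,1.5,-0.2,0,0,0],[1,0,1.5,-0.2,0,0,0],[1,0,1,-0.2,0,0,0],[1,0,0.8,-0.1,0,0,0],[1,0,0,0,0,0,0],[1,0,0,0,0,0,0],[1,0,0,0,0,0,0]]
  ]
}}

```text
time_s: 10.35
ee_pos: [593.3, 43.0, 41.1]
tcp_rot: [0.19, 0.681, -0.192, 0.681]
force: [0.3, -9.8, 6.6]
width: 36.5
```

```bash
sed -i 's/s\["width"\].round(1)/round(float(s["width"]),1)/' h.py
python3 -c "
from h import *; rep()"
```

```text
jig frame tcp [ 2.8 -1.1 41.1] F [ 3.9 -9.   6.6] M [-2.14  0.02  0.26] w 36.5 t 10.35
jig x,y unit in tool y,z: [[0.162, 0.987], [0.987, -0.162]] q6 0.401
```

Call:
{"name": "play_rows", "arguments": {
  "targets": [
    [[1,0,0.6,-0.9,0,0,0],[1,0,0.6,-0.8,0,0,0],[1,0,0,0,0,0,0],[1,0,0,0,0,0,0],[1,0,0,0,0,0,0],[1,0,0,0,0,0,0],[1,0,0,0,0,0,0],[1,0,0,0,0,0,0],[1,0,0,0,0,0,0],[1,0,0,0,0,0,0]]
  ]
}}

```text
time_s: 11.6
ee_pos: [593.1, 43.4, 41.3]
tcp_rot: [0.189, 0.68, -0.193, 0.681]
force: [1.4, -17.1, 6.6]
width: 36.7
```

```bash
python3 - <<'E'
from h import *; rep()
import pickle
w=optics.capture("wrist"); pickle.dump(w,open("w4.pkl","wb"))
cv2.imwrite("pics/w4.png",cv2.resize(w["color"][40:400,120:560],None,fx=1.6,fy=1.6,interpolation=cv2.INTER_CUBIC))
E
```

```text
jig frame tcp [ 2.5 -0.8 41.3] F [  7.7 -15.4   6.6] M [-3.68 -0.48  0.24] w 36.7 t 11.6
jig x,y unit in tool y,z: [[0.163, 0.987], [0.987, -0.163]] q6 0.404
```

View pics/w4.png

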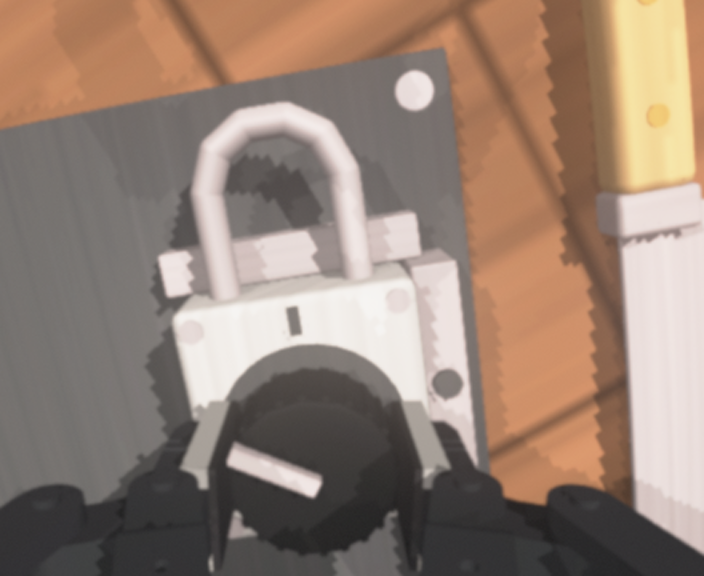

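```bash
python3 - <<'E'
from h import *
import pickle; w=pickle.load(open("w4.pkl","rb"))
px=lambda l:np.array(l)/1.6+[120,40]
J=np.load("jig.npy"); rot=lambda t:np.array([[np.cos(t),-np.sin(t)],[np.sin(t),np.cos(t)]])
for n,l,z in(("lock front",[(177,318),(405,270)],38),("lock right",[(408,272),(426,410)],38),("bar front",[(165,295),(420,255)],17),("bar back",[(160,255),(415,212)],17),("rail in",[(409,270),(432,380)],28),("rail out",[(457,262),(476,455)],28),("plate",[(0,129),(445,48)],6),("plate R",[(445,48),(487,480)],6)):
    F=ray(w,px(l),z)[:,:2]; v=F[1]-F[0]; print(n,((F-J[:2])@rot(J[2])).round(1).tolist(),np.degrees(np.arctan2(v[1],v[0])).round(1))
E
```

```text
lock front [[-30.3, -27.7], [-33.0, 27.5]] 70.8
lock right [[-32.4, 28.1], [2.9, 28.2]] -21.8
bar front [[-32.5, -35.2], [-32.0, 34.2]] 67.6
bar back [[-43.4, -34.1], [-43.5, 34.3]] 68.1
rail in [[-30.7, 29.5], [-0.8, 31.9]] -17.5
rail out [[-30.8, 41.6], [22.9, 41.3]] -22.3
plate [[-84.0, -73.7], [-83.8, 49.2]] 67.9
plate R [[-83.8, 49.2], [44.4, 48.2]] -22.4
```

```bash
python3 - <<'E'
import cv2
im=cv2.imread("pics/w4.png"); c=im[180:430,130:480]; cv2.imwrite("pics/w4c.png",cv2.resize(c,None,fx=2.2,fy=2.2,interpolation=cv2.INTER_CUBIC))
E
```

```text
(no output)
```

View pics/w4c.png

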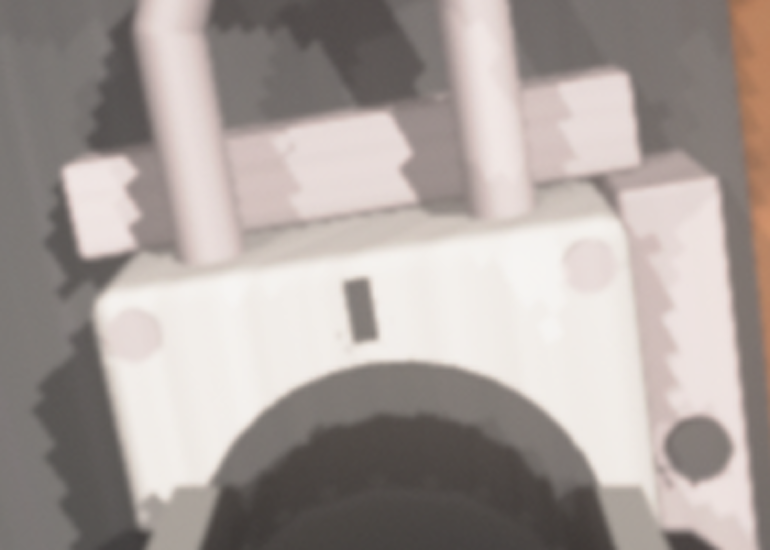

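```bash
python3 - <<'E'
from h import *
import pickle; w=pickle.load(open("w4.pkl","rb"))
px=lambda l:(np.array(l)/2.2+[130,180])/1.6+[120,40]
J=np.load("jig.npy"); rot=lambda t:np.array([[np.cos(t),-np.sin(t)],[np.sin(t),np.cos(t)]])
for n,l,z in(("lock front",[(97,300),(622,225)],38),("lock right",[(628,250),(657,500)],38),("lock left",[(95,310),(140,525)],38),("bar front",[(82,257),(640,165)],17),("rail out",[(717,180),(757,540)],28)):
    F=ray(w,px(l),z)[:,:2]; v=F[1]-F[0]; print(n,((F-J[:2])@rot(J[2])).round(1).tolist(),np.degrees(np.arctan2(v[1],v[0])).round(1))
E
```

```text
lock front [[-30.8, -28.3], [-29.8, 28.9]] 67.0
lock right [[-26.9, 29.2], [2.3, 28.9]] -22.5
lock left [[-29.8, -28.8], [-4.2, -29.4]] -23.4
bar front [[-31.9, -34.7], [-32.0, 34.4]] 68.1
rail out [[-30.9, 41.4], [14.0, 41.6]] -21.7
```

Seated check: the body's visible edges put its centre within about 1 mm of home, and yaw is within 1° of the jig. Both stops push back, with about 8 N in x and 15 N in y. Next I'll turn the dial.

Call:
{"name": "play_rows", "arguments": {
  "targets": [
    [[1,0,0,0,0.1,0,0],[1,0,0,0,0.1,0,0],[1,0,0,0,0.1,0,0],[1,0,0,0,0.1,0,0],[1,0,0,0,0.1,0,0],[1,0,0,0,0,0,0],[1,0,0,0,0,0,0],[1,0,0,0,0,0,0],[1,0,0,0,0,0,0],[1,0,0,0,0,0,0]]
  ]
}}

```text
time_s: 12.9
ee_pos: [593.6, 43.9, 41.4]
tcp_rot: [0.352, 0.611, -0.355, 0.613]
force: [4.1, -13.4, 4.9]
width: 36.5
```

```bash
python3 -c "
from h import *; rep()"
```

```text
jig frame tcp [ 2.8 -0.2 41.4] F [  8.8 -10.9   4.9] M [-2.94 -0.81  0.02] w 36.5 t 12.9
jig x,y unit in tool y,z: [[0.616, 0.788], [0.788, -0.616]] q6 0.905
```

Call:
{"name": "play_rows", "arguments": {
  "targets": [
    [[1,0,0,0,0.1,0,0],[1,0,0,0,0.1,0,0],[1,0,0,0,0.1,0,0],[1,0,0,0,0.1,0,0],[1,0,0,0,0.1,0,0],[1,0,0,0,0.05,0,0],[1,0,0,0,0,0,0],[1,0,0,0,0,0,0],[1,0,0,0,0,0,0],[1,0,0,0,0,0,0]]
  ]
}}

```text
time_s: 14.15
ee_pos: [593.9, 44.2, 41.5]
tcp_rot: [-0.506, -0.492, 0.507, -0.495]
force: [5.5, -13.6, 4.0]
width: 36.3
```

```bash
python3 - <<'E'
from h import *; rep()
import pickle
w=optics.capture("wrist"); pickle.dump(w,open("w5.pkl","wb"))
cv2.imwrite("pics/w5.png",cv2.resize(w["color"][40:400,120:560],None,fx=1.6,fy=1.6,interpolation=cv2.INTER_CUBIC))
E
```

```text
jig frame tcp [ 2.9  0.2 41.5] F [ 10.2 -10.6   4. ] M [-2.78 -1.41  0.15] w 36.3 t 14.15
jig x,y unit in tool y,z: [[0.937, 0.35], [0.35, -0.937]] q6 1.454
```

View pics/w5.png

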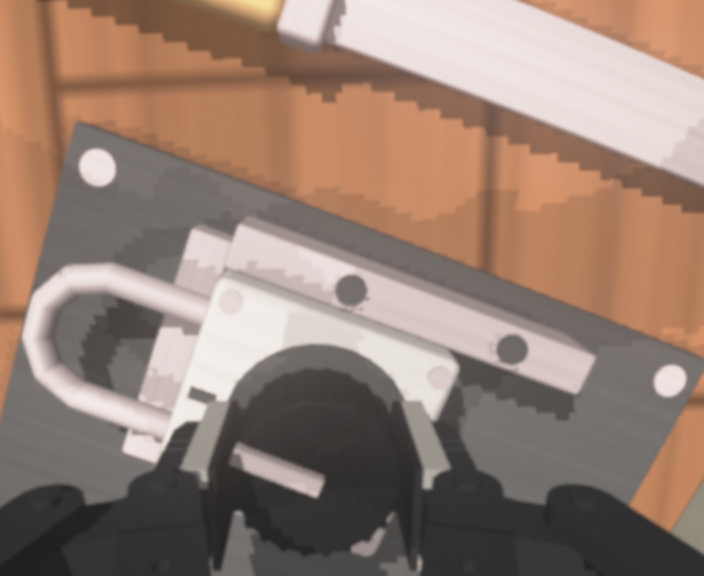

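The ridge now runs (320,492)→(232,450) and points at the shackle within about 4° (slight overshoot, still held). The lock is flush with the rail and bar. I'll release so the dial settles in the click, then raise and turn the jaws across the shackle.

Call:
{"name": "play_rows", "arguments": {
  "targets": [
    [[0,0,0,0,0,0,0],[0,0,0,0,0,0,0],[0,0,0,0,0,0,0],[0,0,0,0,0,0,0],[0,-10,0,0,0,0,0],[0,-15,0,0,0,0,0],[0,-15,0,0,0,0,0],[0,-10,0,0,-0.15,0,0],[0,0,0,0,-0.15,0,0],[0,0,0,0,-0.15,0,0]]
  ]
}}

```text
time_s: 15.45
ee_pos: [593.5, 46.6, 92.4]
tcp_rot: [0.382, 0.595, -0.382, 0.596]
force: [0.5, 0.9, 0.7]
width: 85.8
```

Call:
{"name": "play_rows", "arguments": {
  "targets": [
    [[0,0,0,0,-0.15,0,0],[0,0,0,0,-0.15,0,0],[0,0,0,0,-0.15,0,0],[0,0,0,0,-0.15,0,0],[0,0,0,0,-0.16,0,0],[0,0,0,-15,0,0,0],[0,0,0,-15,0,0,0],[0,0,0,-15,0,0,0],[0,0,0,-15,0,0,0],[0,0,0,0,0,0,0]]
  ]
}}

```text
time_s: 16.7
ee_pos: [537.3, 69.6, 92.0]
tcp_rot: [0.135, 0.694, -0.135, 0.694]
force: [-0.2, -0.4, 0.2]
width: 85.2
```

```bash
python3 - <<'E'
from h import *; rep()
import pickle
w=optics.capture("wrist"); pickle.dump(w,open("w6.pkl","wb"))
cv2.imwrite("pics/w6.png",w["color"])
J=np.load("jig.npy"); h=np.array([np.cos(J[2])*-57-0,np.sin(J[2])*-57])+J[:2]; go([*h,14])
E
```

```text
jig frame tcp [-59.1   2.6  92. ] F [-0.  -0.5  0.2] M [ 0.03 -0.02 -0.06] w 85.2 t 16.7
jig x,y unit in tool y,z: [[0.001, 1.0], [1.0, -0.001]] q6 0.272
shift tool [78.  -2.5  1.3]
jaw yaw deg 67.9 q6 0.272 toolx [ 0.002 -0.    -1.   ]
```

View pics/w6.png

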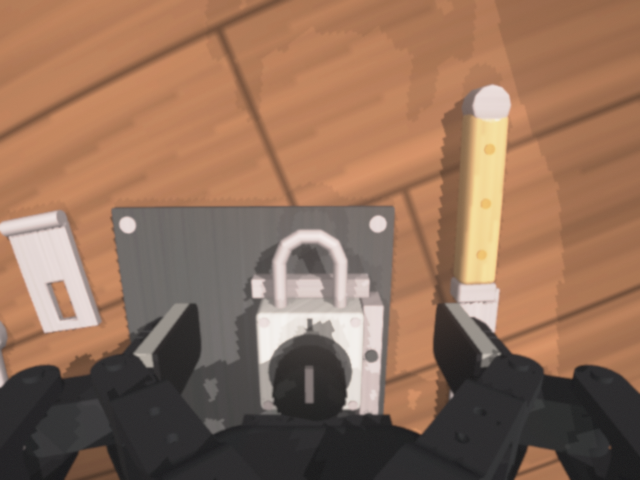

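The view shows the lock square in the stops and the ridge (309,385) pointing straight up at the shackle. The shackle legs are at columns 279 and 341, and the knife is well to the right.

```bash
python3 - <<'E'
from h import *
import pickle; w=pickle.load(open("w6.pkl","rb"))
J=np.load("jig.npy"); rot=lambda t:np.array([[np.cos(t),-np.sin(t)],[np.sin(t),np.cos(t)]])
for l,z in(([(279,290),(341,290),(310,231)],26),([(258,310),(363,310)],38)):
    print(((ray(w,l,z)[:,:2]-J[:2])@rot(J[2])).round(1).tolist())
E
```

```text
[[-40.4, -17.9], [-40.3, 17.2], [-74.7, -0.1]]
[[-33.6, -28.4], [-33.5, 28.6]]
```

Call:
{"name": "play_rows", "arguments": {
  "targets": [
    [[0,10,-2.5,1.5,0,0,0],[0,14,0,0,0,0,0],[0,14,0,0,0,0,0],[0,14,0,0,0,0,0],[0,14,0,0,0,0,0],[0,12,0,0,0,0,0],[0,0,0,0,0,0,0],[1,0,0,0,0,0,0],[1,0,0,0,0,0,0],[1,0,0,0,0,0,0]]
  ],
  "grip_force": 60
}}

```text
time_s: 18.0
ee_pos: [537.7, 65.6, 13.7]
tcp_rot: [0.135, 0.694, -0.136, 0.694]
force: [-6.4, -3.6, 7.8]
width: 39.3
```

Call:
{"name": "play_rows", "arguments": {
  "targets": [
    [[1,0,0,0,0,0,0],[1,0,0,0,0,0,0],[1,0,0,0,0,0,0],[1,0,0,0,0,0,0],[1,0,0,0,0,0,0],[1,0,0,0,0,0,0],[1,0,0,0,0,0,0],[1,0,0,0,0,0,0],[1,0,0,0,0,0,0],[1,0,0,0,0,0,0]]
  ]
}}

```text
time_s: 19.25
ee_pos: [537.7, 65.6, 13.8]
tcp_rot: [0.135, 0.694, -0.136, 0.694]
force: [-4.7, -3.9, 6.4]
width: 39.7
```

```bash
python3 -c "
from h import *; rep()"
```

```text
jig frame tcp [-57.2  -0.9  13.8] F [-2.9 -5.3  6.4] M [-0.88  0.94 -0.01] w 39.7 t 19.25
jig x,y unit in tool y,z: [[0.002, 1.0], [1.0, -0.002]] q6 0.267
```

Call:
{"name": "play_rows", "arguments": {
  "targets": [
    [[1,0,0,-2.5,0,0,0],[1,0,0,-2.5,0,0,0],[1,0,0,-2.5,0,0,0],[1,0,0,-2.5,0,0,0],[1,0,0,-2.5,0,0,0],[1,0,0,-2.5,0,0,0],[1,0,0,-2.5,0,0,0],[1,0,0,0,0,0,0],[1,0,0,0,0,0,0],[1,0,0,0,0,0,0]]
  ]
}}

```text
time_s: 20.5
ee_pos: [522.2, 72.1, 13.7]
tcp_rot: [0.135, 0.693, -0.136, 0.694]
force: [-0.2, -5.8, 1.8]
width: 39.1
```

```bash
python3 -c "
from h import *; rep()"
```

```text
jig frame tcp [-74.   -0.8  13.7] F [ 1.9 -5.4  1.8] M [-1.16  0.06 -0.1 ] w 39.1 t 20.5
jig x,y unit in tool y,z: [[0.003, 1.0], [1.0, -0.003]] q6 0.276
```

Pulled 16.8 mm with little force. I'll pull further to feel the end stop.

Call:
{"name": "play_rows", "arguments": {
  "targets": [
    [[1,0,0,-1,0,0,0],[1,0,0,-1,0,0,0],[1,0,0,-1,0,0,0],[1,0,0,-1,0,0,0],[1,0,0,0,0,0,0],[1,0,0,0,0,0,0],[1,0,0,0,0,0,0],[1,0,0,0,0,0,0],[1,0,0,0,0,0,0],[1,0,0,0,0,0,0]]
  ]
}}

```text
time_s: 21.75
ee_pos: [521.1, 72.5, 14.3]
tcp_rot: [0.135, 0.691, -0.137, 0.696]
force: [10.9, -9.1, -4.7]
width: 39.3
```

```bash
python3 - <<'E'
from h import *; rep()
import pickle
w=optics.capture("wrist"); pickle.dump(w,open("w7.pkl","wb"))
cv2.imwrite("pics/w7.png",w["color"])
E
```

```text
jig frame tcp [-75.2  -0.8  14.3] F [13.5 -4.4 -4.7] M [-1.96 -2.18  0.05] w 39.3 t 21.75
jig x,y unit in tool y,z: [[0.003, 1.0], [1.0, -0.003]] q6 0.278
```

View pics/w7.png

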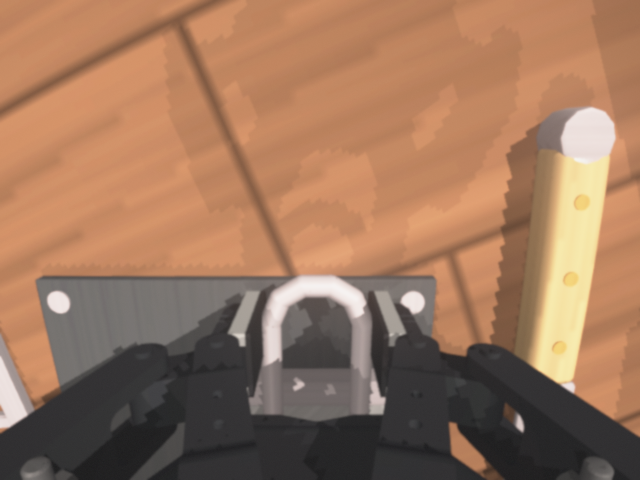

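The shackle stopped after 18 mm of travel, with 13 N pushing back. The view shows the pads clamped on the legs at about (250,330) and (385,330). Next I'll relieve the pull and slide the lock about 36 mm in −y, clear of the rail, so the body can be gripped directly.

Call:
{"name": "play_rows", "arguments": {
  "targets": [
    [[1,0,0,2.2,0,0,0],[1,0,-2,0,0,0,0],[1,0,-4,0,0,0,0],[1,0,-4,0,0,0,0],[1,0,-5,0,0,0,0],[1,0,-5,0,0,0,0],[1,0,-5,0,0,0,0],[1,0,-5,0,0,0,0],[1,0,-4,0,0,0,0],[1,0,-3,0,0,0,0]]
  ]
}}

```text
time_s: 23.05
ee_pos: [507.7, 39.9, 14.0]
tcp_rot: [0.136, 0.693, -0.134, 0.695]
force: [7.0, 4.0, 0.9]
width: 39.3
```

```bash
python3 -c "
from h import *; rep()"
```

```text
jig frame tcp [-75.4 -36.   14. ] F [5.  6.3 0.9] M [ 0.61 -1.46  0.28] w 39.3 t 23.05
jig x,y unit in tool y,z: [[0.001, 1.0], [1.0, -0.001]] q6 0.205
```

Call:
{"name": "play_rows", "arguments": {
  "targets": [
    [[0,0,0,0,0,0,0],[0,0,0,0,0,0,0],[0,0,0,0,0,0,0],[0,0,0,0,0,0,0],[0,-10,0,0,0,0,0],[0,-15,0,0,0,0,0],[0,-20,0,0,0,0,0],[0,-20,0,0,0,0,0],[0,-10,0,0,0,0,0],[0,0,0,0,0,0,0]]
  ]
}}

```text
time_s: 24.3
ee_pos: [506.7, 39.3, 89.0]
tcp_rot: [0.136, 0.693, -0.136, 0.695]
force: [0.6, -0.2, -0.4]
width: 85.3
```

```bash
python3 - <<'E'
from h import *; rep()
import pickle
w=optics.capture("wrist"); pickle.dump(w,open("w8.pkl","wb"))
cv2.imwrite("pics/w8.png",w["color"])
E
```

```text
jig frame tcp [-76.1 -37.   89. ] F [ 0.6  0.  -0.4] M [-0.02 -0.02  0.05] w 85.3 t 24.3
jig x,y unit in tool y,z: [[0.002, 1.0], [1.0, -0.002]] q6 0.205
```

View pics/w8.png

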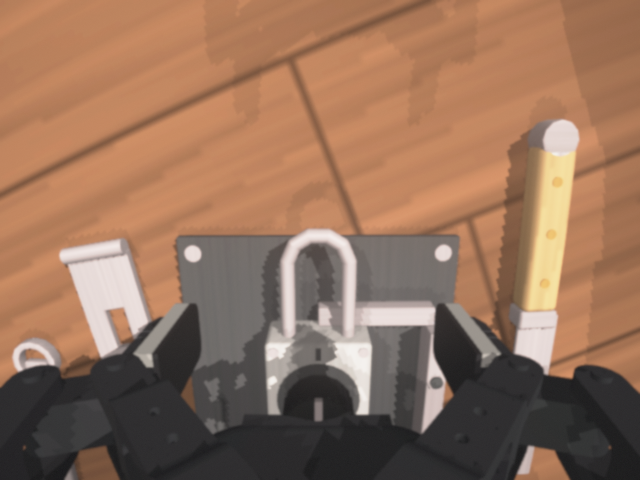

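The view shows the lock moved clear of the rail and still square. The shackle is well extended, with its bow at (318,235) and the body front edge at columns 266–371, row ~340.

```bash
python3 - <<'E'
from h import *
import pickle; w=pickle.load(open("w8.pkl","rb"))
J=np.load("jig.npy"); rot=lambda t:np.array([[np.cos(t),-np.sin(t)],[np.sin(t),np.cos(t)]])
for l,z in(([(266,345),(371,345)],38),([(318,230),(318,337)],26)):
    print(((ray(w,l,z)[:,:2]-J[:2])@rot(J[2])).round(1).tolist())
E
```

```text
[[-31.1, -64.1], [-30.9, -6.3]]
[[-93.1, -35.3], [-29.4, -35.4]]
```

Call:
{"name": "play_rows", "arguments": {
  "targets": [
    [[0,0,0.9,10,0,0,0],[0,0,0.9,12,0,0,0],[0,0,0,12,0,0,0],[0,0,0,12,0,0,0],[0,0,0,12,0,0,0],[0,0,0,12,0,0,0],[0,0,0,9,0,0,0],[0,8,0,0,0,0,0],[0,8,0,0,0,0,0],[0,0,0,0,0,0,0]]
  ]
}}

```text
time_s: 25.6
ee_pos: [578.7, 11.7, 70.7]
tcp_rot: [0.136, 0.695, -0.135, 0.693]
force: [-0.4, -0.8, -0.9]
width: 85.6
```

Call:
{"name": "play_rows", "arguments": {
  "targets": [
    [[0,9,0,0,0,0,0],[0,9,0,0,0,0,0],[0,9,0,0,0,0,0],[0,9,0,0,0,0,0],[0,9,0,0,0,0,0],[0,8,0,0,0,0,0],[0,7,0,0,0,0,0],[0,5,0,0,0,0,0],[0,0,0,0,0,0,0],[0,0,0,0,0,0,0]]
  ]
}}

```text
time_s: 26.85
ee_pos: [580.0, 11.3, 7.2]
tcp_rot: [0.136, 0.694, -0.136, 0.694]
force: [0.1, 0.1, -0.1]
width: 85.3
```

Call:
{"name": "play_rows", "arguments": {
  "targets": [
    [[1,0,0,0,0,0,0],[1,0,0,0,0,0,0],[1,0,0,0,0,0,0],[1,0,0,0,0,0,0],[1,0,0,0,0,0,0],[1,0,0,0,0,0,0],[1,0,0,0,0,0,0],[1,0,0,0,0,0,0],[1,0,0,0,0,0,0],[1,0,0,0,0,0,0]]
  ],
  "grip_force": 80
}}

```text
time_s: 28.1
ee_pos: [580.4, 11.2, 7.6]
tcp_rot: [0.135, 0.694, -0.136, 0.694]
force: [-0.2, -0.3, 5.6]
width: 58.5
```

```bash
python3 -c "
from h import *; rep()"
```

```text
jig frame tcp [  2.8 -35.4   7.6] F [-0.1 -0.4  5.6] M [-0.06  0.13  0.  ] w 58.5 t 28.1
jig x,y unit in tool y,z: [[0.002, 1.0], [1.0, -0.002]] q6 0.18
```

Body gripped (width 58.5 for a 60 mm body). Now I'll lift.

Call:
{"name": "play_rows", "arguments": {
  "targets": [
    [[1,-4,0,0,0,0,0],[1,-8,0,0,0,0,0],[1,-12,0,0,0,0,0],[1,-18,0,0,0,0,0],[1,-20,0,0,0,0,0],[1,-20,0,0,0,0,0],[1,-20,0,0,0,0,0],[1,-20,0,0,0,0,0],[1,-20,0,0,0,0,0],[1,-18,0,0,0,0,0]]
  ]
}}

```text
time_s: 29.35
ee_pos: [579.9, 11.3, 168.3]
tcp_rot: [0.136, 0.694, -0.136, 0.694]
force: [0.4, 0.2, -3.6]
width: 58.8
```

Call:
{"name": "play_rows", "arguments": {
  "targets": [
    [[1,-12,0,0,0,0,0],[1,-6,0,0,0,0,0],[1,-2,0,0,0,0,0],[1,0,0,0,0,0,0],[1,0,0,0,0,0,0],[1,0,0,0,0,0,0],[1,0,0,0,0,0,0],[1,0,0,0,0,0,0],[1,0,0,0,0,0,0],[1,0,0,0,0,0,0]]
  ]
}}

```text
time_s: 30.6
ee_pos: [579.8, 11.3, 186.9]
tcp_rot: [0.136, 0.694, -0.136, 0.694]
force: [0.3, -0.3, -3.9]
width: 58.3
```

```bash
python3 - <<'E'
from h import *; rep()
w=optics.capture("wrist"); w8=0
g=cv2.cvtColor(w["color"],cv2.COLOR_BGR2HSV)
# shackle bow: bright low-saturation blob along the middle columns above the body
s,r=tool(); J=np.load("jig.npy")
m=((g[...,1]<50)&(g[...,2]>150)).astype(np.uint8)
for row in range(150,460,10):
    c=np.flatnonzero(m[row,200:440])+200
    if len(c): print(row,c.min(),c.max(),len(c),end=" | ")
# expected bow end (18 mm out / locked) if the lock hangs level, underside at tcp_z-2
for e in(94,76): print(e,proj(w,s["ee_pos"]+r.apply([-(26-7.6),0,-e-3+0.])).round(0))
t=optics.capture("top"); a=cv2.imread("pics/top0.png")
d=cv2.absdiff(a,t["color"]).max(2)
# bystander changes, measured at their start pixels (robot may occlude some)
for n,p in dict(tin=(294,163),stone=(363,194),wrench=(431,310),wrench2=(457,238),hasp=(397,335),knife=(245,310),knife2=(278,205),hammer=(118,250),hex=(388,243)).items(): print(n,int(d[p[1]-4:p[1]+5,p[0]-4:p[0]+5].mean()),end="; ")
E
```

```text
jig frame tcp [  2.2 -35.5 186.9] F [ 0.4 -0.1 -3.9] M [-0.06 -0.01  0.03] w 58.3 t 30.6
jig x,y unit in tool y,z: [[0.002, 1.0], [1.0, -0.002]] q6 0.18
150 250 384 46 | 160 251 384 45 | 170 251 404 110 | 180 252 416 61 | 190 252 416 61 | 200 252 415 62 | 210 253 414 61 | 220 253 414 52 | 230 254 413 136 | 240 229 413 185 | 250 221 413 193 | 260 220 413 186 | 270 221 413 185 | 280 221 412 192 | 290 222 411 144 | 300 223 412 100 | 310 211 423 85 | 320 205 429 82 | 330 200 434 64 | 340 200 404 55 | 350 204 403 42 | 360 309 324 16 | 370 309 324 16 | 380 309 324 16 | 390 309 324 16 | 400 309 323 15 | 94 [[314.  26.]]
76 [[314.  91.]]
tin 0; stone 100; wrench 24; wrench2 45; hasp 129; knife 20; knife2 19; hammer 10; hex 65;
```

```bash
python3 - <<'E'
from h import *
w=optics.capture("wrist"); g=cv2.cvtColor(w["color"],cv2.COLOR_BGR2HSV)
m=((g[...,1]<50)&(g[...,2]>150))
print([(r,int(m[r,300:330].sum())) for r in range(0,150,8)])
a=cv2.imread("pics/scene0.png"); b=optics.capture("scene")["color"]
for n,(x0,y0,x1,y1) in dict(tin=(232,270,275,316),stone=(236,216,270,278),wrench=(242,180,322,202),hasp=(312,192,354,214),knife=(285,272,412,306),hammer=(400,320,515,425)).items():
    r=cv2.matchTemplate(b[y0-20:y1+20,x0-20:x1+20],a[y0:y1,x0:x1],cv2.TM_CCOEFF_NORMED); _,v,_,p=cv2.minMaxLoc(r); print(n,round(v,2),(p[0]-20,p[1]-20))
s=ctrl.sense(); print(s["force"].round(1),s["width"],s["joint_velocities"].round(3))
E
```

```text
[(0, 0), (8, 0), (16, 0), (24, 0), (32, 30), (40, 30), (48, 30), (56, 0), (64, 0), (72, 0), (80, 0), (88, 0), (96, 0), (104, 0), (112, 0), (120, 0), (128, 0), (136, 0), (144, 0)]
tin 0.98 (0, 0)
stone 0.94 (0, 0)
wrench 0.81 (0, 0)
hasp 1.0 (0, 0)
knife 0.99 (0, 0)
hammer 0.97 (0, 0)
[ 0.1  0.  -5.4] 58.81454257134752 [-0.    -0.002  0.     0.002 -0.001  0.001]
```

The bow sits at rows ~30–50. A shackle 18 mm out predicts row 26, and a locked one predicts row 91, so it is fully open. Bystanders show no shift. Handing in.

```bash
python3 -c "
from cell import ctrl; print(ctrl.hand_in())"
```

```text
the job is handed in; nothing more can be done
None
```

The job is handed in at about 31 s of the 72 s allowed. The hand-in gives no verdict, so the results below are from my own checks.

- **Seating:** I gripped the lock by its dial, squared it, and pushed it against the bar and the rail. The image put it about 1 mm from home and within 1° of square. Both stops pushed back, with about 8 N and 15 N.
- **Dial:** I turned it 60° clockwise. It looked about 4° past the mark while held, but after release the ridge pointed straight at the shackle.
- **Shackle:** I pulled it until it stopped, after 18 mm of travel. A later image put the bow at about 62 mm beyond the body, against 44 mm when locked.
- **Lift:** I slid the lock clear of the rail, gripped the body itself at 80 N, and lifted it. Its underside is about 185 mm above the bench, it is at rest, and the gripper feels 4–5 N, roughly the lock's weight.
- **Bystanders:** Matching the scene view before and after gave zero shift for the tin, whetstone, hasp, knife and hammer. The wrench also gave zero shift, but with a weaker match (0.81).

Two checks fell short. The simple brightness comparison in the top view was spoiled by the arm and its shadow, so I did not use it. I did not check the hex key separately at the end, though no move was planned near it.

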